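Ready the tempering nest and set its water valve

ROBOT

A 7-joint arm with a two-finger parallel gripper is mounted at the origin on the work surface. World frame = base frame: x ahead of the robot, y to its left, z up, the work surface at z = 0. Lengths are in m, angles in degrees, forces in N, time in s.
With the tool pointing down it reaches from about 0.425 to 0.925 m from the base axis. Payload 6.8 kg.
Tool frame: the origin (TCP) lies between the finger pads; the fingertips stand 8 mm ahead of it and the grasp point (between the pads) lies 11 mm behind it; z points along the fingers, y is the line along which they close (so a half turn about z gives the same grasp; the last joint's range is limited). The gripper opens to 85 mm and grips with 20 to 120 N. Pads are 22 mm wide; open, the fingers measure 114 mm over their backs; the gripper's body (76 mm by 85 mm) begins 54 mm behind the grasp point. The pads swing forward as they close: fully open they stand 13 mm farther back than shut.
Start: joints at [-69.735, 27.33, 1.283, 89.118, -0.659, 63.558, -4.761], TCP at [0.301, 0.604, 0.239] pointing down, gripper open.
Joint ranges: [-169.35, 169.35], [-19.33, 120.38], [-80.79, 83.38], [13.8, 139.57], [-78.32, 258.32], [9.67, 109.79], [-169.56, 169.56]. Speed limits (degrees/s): [136.94, 136.94, 180, 180, 180, 180, 180].

INTERFACE

Orientations are given as [roll, pitch, yaw] about the fixed x, y, z axes, in that order (R = Rz(yaw) Ry(pitch) Rx(roll)).
In Python, from workcell import bot gives the robot as it stands.
- The arm moves only by the tool drive_tool, never from a script. Its argument "commands" is one flat list of numbers, 7 for each row, row after row: the turn, a rotation vector about the tool's x, y, z in degrees, then the shift along the tool's x, y, z in m, then the gripper command: -1 is fully open, 1 is shut, values between are in proportion. A call has 1 to 20 rows; each row shifts and turns the commanded pose from where the row before left it, along the tool's axes as they then stand; what a row does not reach is not made up. A row lasts 1/12 s, in which the tool goes at most 41.7 mm and 7.16 degrees, less where a joint would pass 70% of its speed; a pose out of reach is approached as far as the arm can. A call is refused whole if a number of a shift passes 0.0417 or a number of a turn 7.16, either way. A call with a gripper value outside its range is refused whole. The fingers move at their own pace and stop on an object; "grip_force" is the grip in N (left out, the last holds). Time passes only in rows, so rows that do not move let the fingers close. It gives the time, the measured TCP pose, the force, the opening and the grip force at its end, in the units of the state.
- bot.state(): the state, without advancing time (a new reading comes with each control period).
- bot.get_image(name): name is "scene" or "side" or "wrist"; returns a dict with "img" (420x560x3 uint8, red, green, blue), "K" (3x3 intrinsics, pixels), "rvec" (rotation vector, rad) and "tvec" (3), from world to camera coordinates, as OpenCV has them. Camera axes: x right, y down, z forward; pixel columns grow to the right and rows downward; lengths in m; the calibration is good to about 2 mm. A picture is of the moment at which its call begins. There is no depth.
- bot.sign_off(): hands the job in; it is judged then, once.
Trained networks look in the newest picture that a camera, given by its name, has taken for a name from the list of things; names that differ only in an ending like _2 or _b are one class to them, and where a whole thing is asked for, a point or a joint stands for the part that bears it (a point fixed in the world has none). Each returns a list of dicts, best first, with "confidence" (0 to 1); they miss things now and then, are a little off and sometimes report something else, mostly with a low value. They report only what shows in the picture. A call takes as long as a camera call. They do not tell look-alikes from the thing itself.
- bot.recognise(camera, label): "xyz" ([x, y, z] in m, in world coordinates, good to about 4 mm: the middle of the surface that is visible of it).
The state is a dict: "t": time; "qpos": joint angles; "dq": joint speeds; "joint_torque": joint torques, N m; "eef_pos": TCP position; "eef_rot": TCP orientation; "force": force on the tool from outside, world axes, zero at the start; "ft_torque": the same for the moment, N m; "width": opening from 0.0 (shut) to 1.0 (fully open); "grasp_force": force on a finger pad.
Only numpy, scipy, OpenCV 4.12 (cv2) and the standard library are available. Lean on these libraries where they do the work, as an engineer would, in place of code of your own. Each camera call takes 0.05 s, during which the arm holds its last target. There are 200 camera calls.

TASK

Get the tempering station ready: gently stand the wide steel beaker upright in the fixed steel dish, then stand the tall narrow steel tumbler inside that beaker; do not drop them. Only when both are nested, turn the valve lever until it points straight at the raised set mark on its quarter-circle dial, and let go. Leave the jar, bottle, spatula and white bowl where they are.

Things in the scene. Friction and masses are not known exactly. Their poses are not given: they have to be found in the camera images.
- station: Fixed tempering station: black base plate 170 mm (x) by 360 mm (y), 12 mm thick, carrying a shallow steel dish at its +y end and a brass ball valve with lever and dial at its -y end, joined by a pipe. Origin: centre of the plate's underside, on the bench. Turned up to 20 degrees in yaw.
- dish_in (a point): Centre of the dish's inner floor, 17 mm above the bench, on the station at local (0, +95 mm). Dish: open steel vessel, 92 mm outer diameter at the rim, 84 mm inner (78 mm at the floor), rim 31 mm above this point (48 mm above the bench).
- beaker: Loose wide steel beaker, open at the top: outer diameter 64 mm at the rim (62 mm at the foot), 78 mm high, wall 3 mm, floor 5 mm thick, 0.11 to 0.21 kg. Origin: centre of its underside; z up. It stands anywhere left or right of the station, its place exchanged with those of the tumbler, jar and bottle.
- tumbler: Loose tall narrow steel tumbler, open at the top: outer diameter 43 mm at the rim (41 mm at the foot), 120 mm high, wall 2.5 mm, floor 5 mm thick, 0.08 to 0.17 kg. Origin: centre of its underside; z up. Nested in the beaker its underside rests on the beaker's inner floor, 5 mm above the beaker's underside, and it stands about 47 mm proud of the beaker's rim.
- lever (a joint): Valve lever angle about a vertical axis (rad). 0 = closed, the lever points along the station's -x (towards the robot at yaw 0); it grows counter-clockwise seen from above, to 1.57 = full open, pointing along the station's -y. It starts between 0 and 0.2 and must be turned by about 0.4 to 1.25 rad. It needs about 0.12 N m and stays where it is left.
- lever_grip (a point): Middle of the lever's black rubber grip, 57 mm out from the valve's axis and 87 mm above the bench, at mid height of the bar. The grip is 42 mm long along the lever, 14 mm wide and 24 mm high; the lever's end is 78 mm from the axis. This point's own -x points outward along the lever.
- valve_axis (a point): Point on the valve's vertical turning axis at the height of the lever's middle (87 mm above the bench); axes as the station's. Below the lever is the dial, a flat open quadrant: an aluminium arc 63 to 89 mm from this axis with two spokes, covering the lever's range; its top is 50 mm above the bench, 25 mm below the lever's underside.
- set_mark: Dark steel set mark fixed on the dial: a raised tab 22 mm long, 8 mm wide and 12 mm high on the dial's arc, 66 to 88 mm from the axis, pointing at the axis. Origin: on the valve's axis at the dial's top; its own -x points from the axis to the tab. Its yaw relative to the station is the lever angle wanted (0.6 to 1.25 rad); the lever passes above it without touching.
- jar: Bystander: lidded glass jar, 60 mm diameter, 85 mm high. Origin: centre of its underside.
- bottle: Bystander: brown glass bottle with black cap, 58 mm diameter, 140 mm high. Origin: centre of its underside.
- spatula: Bystander: lying spatula 180 mm long, near the robot on its left. Origin: near its middle, on the bench.
- weigh_dish: Bystander: small white bowl, 70 mm diameter, 30 mm high, near the robot on its right. Origin: centre of its underside.
Things that resemble listed ones, but are neither listed nor needed, are in the scene too. What is shaped like the tumbler but purple is not meant.

How it is judged:
By the outcome, as a careful person would: the job done as asked, in the order asked, and still so for the second after the job is handed in, with the robot touching nothing.
It also fails if it takes over 72 s, if anything falls off the work surface, if the arm or the gripper's body presses on something with over 40 N, if the wrist force passes 120 N, or if a joint passes its speed limit or range.

## Working session

There is one attempt and no reset: what is moved stays moved. The work goes in short steps, Python scripts to look and compute and a tool call to move; the robot and the scene stay as the last step left them, time stands still between calls to the robot, and variables do not carry over. Pictures are saved under pics/ and viewed, at most 10 in all, crops included, and the job is handed in when it is done.

Besides the shell and the picture viewer there is one more tool, called after ">>>" as name(argument=value, ...), one argument or row to a line, values as JSON. drive_tool: Moves the arm, as the interface text tells. Its arguments: {"type":"object","properties":{"commands":{"type":"array"},"grip_force":{"type":"number"}},"required":["commands"]}

```bash
mkdir -p pics; cat > h.py <<'E'
from workcell import bot
import numpy as np, cv2
def cam(n):
    d=bot.get_image(n); R=cv2.Rodrigues(np.array(d["rvec"],float))[0]
    return d["img"],np.array(d["K"],float),R,np.array(d["tvec"],float).ravel()
def proj(c,p):
    q=(c[1]@(c[2]@np.array(p,float).reshape(-1,3).T+c[3][:,None])); return (q[:2]/q[2]).T
def ray(c,u,v,z):
    d=c[2].T@np.linalg.solve(c[1],[u,v,1.]); o=-c[2].T@c[3]
    return o+d*(z-o[2])/d[2]
def save(n,img): cv2.imwrite("pics/"+n,cv2.cvtColor(img,cv2.COLOR_RGB2BGR))
E
python3 - <<'E'
from h import *
np.set_printoptions(precision=3,suppress=True)
s=bot.state();print(s)
for n in("scene","side"):
    c=cam(n); save(n+"0.png",c[0]); print(n,"pos",-c[2].T@c[3])
    for l in("station","beaker","tumbler","lever","set_mark","jar","bottle","spatula","weigh_dish"):
        for r in bot.recognise(n,l)[:4]: print(l,round(r["confidence"],2),np.array(r["xyz"]),proj(c,r["xyz"])[0].round())
E
```

```text
{'t': 0.0, 'qpos': array([-69.735,  27.376,   1.279,  89.178,  -0.66 ,  63.558,  -4.762]), 'dq': array([ 0.063, -0.063, -0.013, -0.095, -0.044,  0.111,  0.11 ]), 'joint_torque': array([ -0.001, -59.645,   1.608, -28.12 ,   0.013,   0.009,  -0.   ]), 'eef_pos': array([0.3  , 0.604, 0.238]), 'eef_rot': array([-179.895,    0.007,  153.542]), 'force': array([ 0.02 , -0.148,  0.998]), 'ft_torque': array([ 0.006, -0.018,  0.034]), 'grasp_force': 0.0, 'width': 0.9981646602269134}
scene pos [0.875 0.686 1.026]
station 0.76 [0.554 0.029 0.01 ] [273. 225.]
station 0.38 [ 0.535 -0.086  0.098] [260. 178.]
beaker 0.56 [ 0.442 -0.33   0.045] [252. 132.]
beaker 0.41 [0.456 0.362 0.087] [372. 286.]
tumbler 0.85 [0.709 0.333 0.084] [276. 325.]
tumbler 0.84 [0.617 0.338 0.081] [311. 309.]
lever 0.69 [ 0.534 -0.081  0.094] [261. 179.]
jar 0.63 [ 0.589 -0.304  0.057] [216. 149.]
jar 0.56 [0.612 0.338 0.081] [312. 308.]
bottle 0.87 [0.46  0.362 0.087] [371. 287.]
spatula 0.59 [0.348 0.457 0.006] [423. 311.]
weigh_dish 0.63 [ 0.308 -0.43   0.018] [273. 110.]
side pos [ 0.07  -0.706  0.84 ]
station 0.74 [ 0.529 -0.026  0.014] [298. 240.]
beaker 0.81 [ 0.436 -0.344  0.046] [340. 327.]
beaker 0.36 [ 0.523 -0.021  0.012] [295. 240.]
tumbler 0.89 [0.602 0.318 0.078] [261. 161.]
tumbler 0.62 [0.698 0.308 0.074] [286. 155.]
lever 0.59 [ 0.53  -0.092  0.096] [311. 233.]
jar 0.94 [ 0.567 -0.334  0.06 ] [380. 295.]
bottle 0.55 [0.438 0.326 0.073] [218. 176.]
spatula 0.8 [ 0.331  0.443 -0.   ] [181. 186.]
weigh_dish 0.78 [ 0.32  -0.411  0.013] [315. 383.]
```

```bash
python3 - <<'E'
from h import *
a=cv2.imread("pics/scene0.png");b=cv2.imread("pics/side0.png")
cv2.imwrite("pics/both0.png",np.hstack([cv2.resize(a[90:400,150:450],(400,413)),cv2.resize(b[120:430,150:450],(400,413))]))
A=cv2.resize(a[140:270,190:340],None,fx=2.66,fy=2.66,interpolation=3);B=cv2.resize(b[170:300,230:380],None,fx=2.66,fy=2.66,interpolation=3)
cv2.imwrite("pics/st0.png",np.hstack([A,B]))
E
```

```text
(no output)
```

View pics/both0.png

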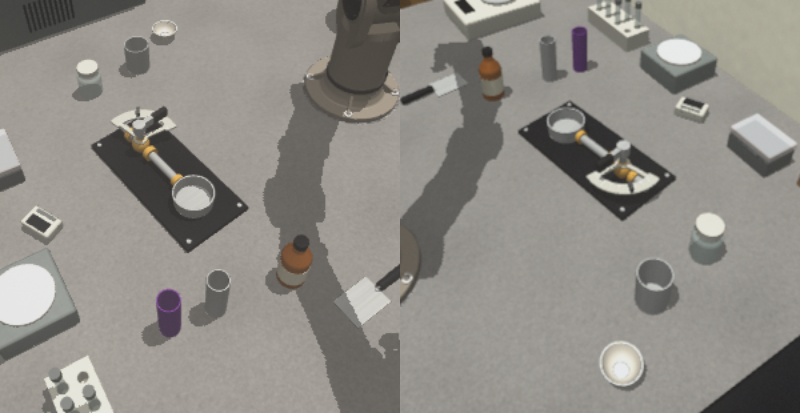

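View pics/st0.png

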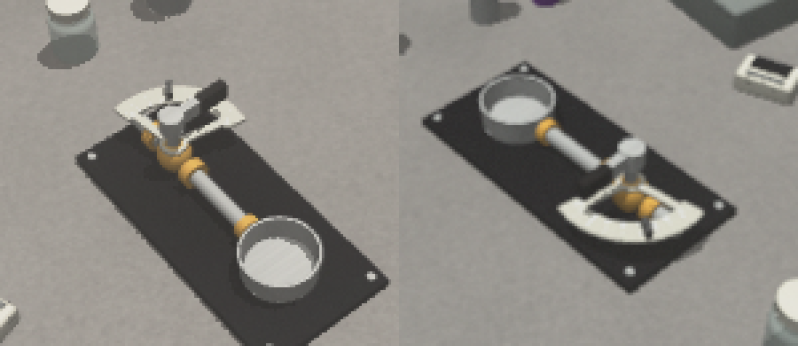

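The candidates, by scene pixels:
- **Wide grey beaker:** at (252,132).
- **Tumbler-shaped things:** grey steel at (311,309) and purple at (276,325). The grey one fits the description, because purple is ruled out.
- **Bystanders:** bottle at (371,287), jar at (216,149), bowl at (273,110).
- **Station:** dish rim at about (295,234). The lever points towards the robot, and the set tab is at about (253,174).

Next I'll fit the station pose and make the confirming crop.

```bash
cat > fit.py <<'E'
from h import *
from scipy.optimize import least_squares
np.set_printoptions(precision=4,suppress=True)
cs,cd=cam("scene"),cam("side")
S=lambda x,y:(190+x/2.66,140+y/2.66); D=lambda x,y:(230+(x-399)/2.66,170+y/2.66)
obs=[(cs,S(280,250),'dish'),(cd,D(517,100),'dish'),(cs,S(172,112),'hub'),(cd,D(631,147),'hub'),
 (cs,S(168,91),'tab'),(cd,D(647,229),'tab'),(cs,S(222,87),'lev'),(cd,D(586,186),'lev'),
 (cs,S(92,156),'s3'),(cs,S(371,276),'s1'),(cd,D(437,118),'s2'),(cd,D(524,69),'s1x'),(cd,D(629,271),'s4'),(cd,D(718,205),'s3x')]
def pts(p):
    x,y,a,l,m,vy,sx,sy=p
    R=np.array([[np.cos(a),-np.sin(a)],[np.sin(a),np.cos(a)]])
    P=lambda u,v,z:np.r_[R@[u,v]+[x,y],z]
    d=dict(dish=P(0,.095,.048),hub=P(0,vy,.103),tab=P(-.077*np.cos(m),vy-.077*np.sin(m),.056),
      lev=P(-.074*np.cos(l),vy-.074*np.sin(l),.087))
    return d,P
# corner screws: (±sx,±sy); identify by nearest
def res(p):
    d,P=pts(p);o=[]
    C=[P(i*p[6],j*p[7],.012) for i in(1,-1) for j in(1,-1)]
    for c,uv,k in obs:
        if k in d:o+=list((proj(c,d[k])[0]-uv))
        else:
            q=proj(c,C)-uv; o+=list(q[np.argmin((q**2).sum(1))])
    return np.array(o)
best=min((least_squares(res,[.54,0,a,.1,.9,-.09,.073,.168],loss='soft_l1') for a in(-.3,-.15,0,.15,.3)),key=lambda r:r.cost)
if __name__=="__main__":
    print(best.cost,best.x); print(res(best.x).reshape(-1,2).round(1).tolist())
    for k,v in pts(best.x)[0].items(): print(k,v)
    for n,a,b in(("beaker",(252,132),(340,327)),):pass
    I=[cv2.resize(cs[0][270:360,240:340],(400,360),interpolation=3),cv2.resize(cs[0][100:190,200:300],(400,360),interpolation=3),
       cv2.resize(cd[0][120:210,220:320],(400,240)),cv2.resize(cd[0][290:380,290:390],(400,240))]
    I=[cv2.resize(cs[0][275:350,240:340],(400,300),interpolation=3),cv2.resize(cs[0][100:175,200:300],(400,300),interpolation=3),
       cv2.resize(cd[0][130:205,220:320],(400,300),interpolation=3),cv2.resize(cd[0][290:365,290:390],(400,300),interpolation=3)]
    save("cand.png",np.vstack([np.hstack(I[:2]),np.hstack(I[2:])]))
E
python3 fit.py
```

```text
5.6168873666927945 [ 0.5447  0.0168  0.1689  0.0473  1.009  -0.0945  0.0701  0.165 ]
[[-0.6, -0.4], [-0.5, -1.0], [-1.2, -0.5], [-0.2, -1.6], [-0.4, -0.9], [-0.4, -1.1], [-0.7, 0.2], [-1.6, 1.1], [-0.6, -0.1], [-0.5, -0.2], [-0.3, -0.1], [-0.5, 0.0], [-0.4, 0.2], [-0.4, 0.2]]
dish [0.5287 0.1104 0.048 ]
hub [ 0.5606 -0.0764  0.103 ]
tab [ 0.5311 -0.1476  0.056 ]
lev [ 0.4883 -0.0923  0.087 ]
```

View pics/cand.png

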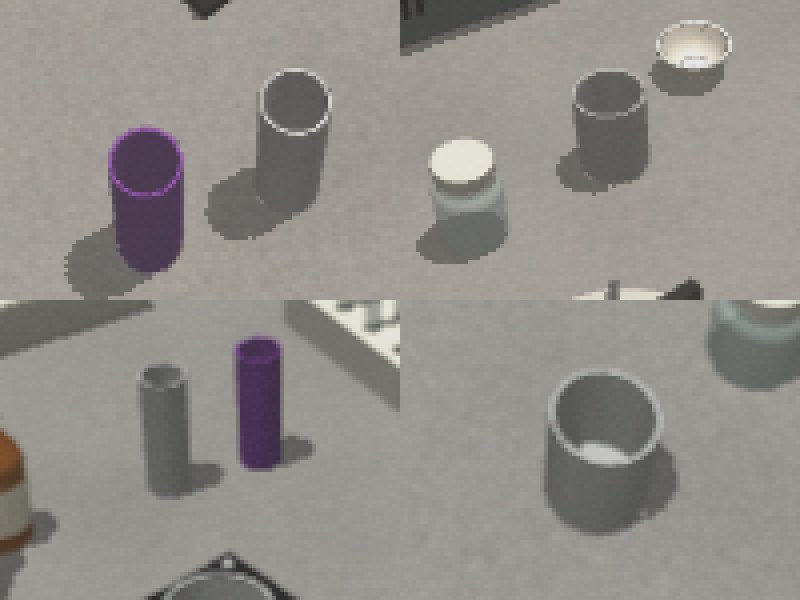

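The crop shows the grey steel tumbler with its rim centred at scene (314,300) and side (260,149), right next to the purple look-alike. The wide grey beaker's rim is at scene (252,124) and side (341,319). Next I work out their positions.

```bash
python3 - <<'E'
from h import *
a,b=cam("scene"),cam("side")
for n,p,q,z in(("tumb",(313.75,300.2),(260.5,149),.12),("beak",(252.5,123.5),(341,318.75),.078)):
    print(n,ray(a,*p,z),ray(b,*q,z))
E
```

```text
tumb [0.60948375 0.33687732 0.12      ] [0.60846922 0.33046949 0.12      ]
beak [ 0.43646159 -0.33569541  0.078     ] [ 0.43630592 -0.34405026  0.078     ]
```

>>> drive_tool(
  commands=[0,0,-6.6,0,0,-0.03,-1,0,0,-6.6,0,0,-0.03,-1,0,0,-6.6,0,0,0,-1,0,0,-6.6,0,0,0,-1],
)

```text
t: 1.53
eef_pos: [0.3013, 0.6054, 0.3021]
eef_rot: [179.7, 0.1, -179.7]
force: [0.6, 0.4, 0.0]
width: 1.001
grasp_force: 0.0
```

>>> drive_tool(
  commands=[0,0,0,-0.018,-0.038,0,-1,0,0,0,-0.018,-0.038,0,-1,0,0,0,-0.018,-0.038,0,-1,0,0,0,-0.018,-0.038,0,-1,0,0,0,-0.018,-0.038,0,-1,0,0,0,-0.018,-0.038,0,-1,0,0,0,-0.018,-0.038,0,-1,0,0,0,-0.018,-0.038,0,-1,0,0,0,-0.018,-0.038,0,-1,0,0,0,-0.018,-0.038,0,-1,0,0,0,-0.018,-0.038,0,-1,0,0,0,0,-0.038,0,-1,0,0,0,0,-0.038,0,-1,0,0,0,0,-0.038,0,-1,0,0,0,0,-0.038,0,-1,0,0,0,0,-0.038,0,-1,0,0,0,0,-0.038,0,-1,0,0,0,0,-0.038,0,-1,0,0,0,0,-0.038,0,-1,0,0,0,0,-0.038,0,-1],
)

```text
t: 3.2
eef_pos: [0.4958, -0.1539, 0.2997]
eef_rot: [180.0, 0.1, 179.9]
force: [0.9, 0.6, -0.7]
width: 1.002
grasp_force: 0.0
```

>>> drive_tool(
  commands=[0,0,0,0.01,-0.031,0.02,-1,0,0,0,0.01,-0.031,0.02,-1,0,0,0,0.01,-0.031,0.02,-1,0,0,0,0.01,-0.031,0.02,-1,0,0,0,0.01,-0.031,0.02,-1,0,0,0,0.01,-0.031,0.02,-1,0,0,0,0,0,0,-1,0,0,0,0,0,0,-1],
)

```text
t: 3.87
eef_pos: [0.4341, -0.3397, 0.1783]
eef_rot: [180.0, -0.1, 179.7]
force: [0.1, 1.2, -0.1]
width: 1.001
grasp_force: 0.0
```

```bash
python3 - <<'E'
from h import *
c=cam("wrist"); img=c[0].copy()
print(bot.state()["eef_pos"], -c[2].T@c[3])
t=np.linspace(0,2*np.pi,60)
for u,v in proj(c,np.c_[.436+.0315*np.cos(t),-.340+.0315*np.sin(t),.078+0*t]): cv2.circle(img,(int(u),int(v)),1,(255,0,0),-1)
save("w1.png",img)
E
```

```text
[ 0.43561817 -0.33832144  0.17905278] [ 0.35747062 -0.34093765  0.31389705]
```

View pics/w1.png

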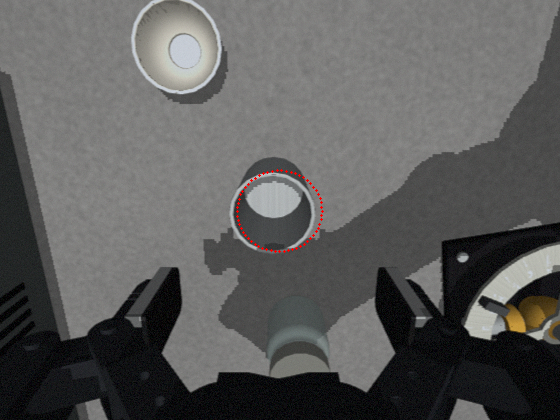

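The wrist view shows the beaker's rim centred at (273,213) and the predicted circle at (279,211). That is about 4 mm further towards -y, so I correct for it and descend.

>>> drive_tool(
  commands=[0,0,0,-0.001,-0.004,0.025,-1,0,0,0,0,0,0.03,-1,0,0,0,0,0,0.03,-1,0,0,0,0,0,0.03,-1,0,0,0,0,0,0.018,-1,0,0,0,0,0,0,-1,0,0,0,0,0,0,0.2,0,0,0,0,0,0,0.6,0,0,0,0,0,0,1,0,0,0,0,0,0,1,0,0,0,0,0,0,1,0,0,0,0,0,0,1],
  grip_force=40,
)

```text
t: 4.92
eef_pos: [0.4387, -0.3424, 0.0483]
eef_rot: [-179.9, 0.2, 180.0]
force: [0.4, 1.8, 8.3]
width: 0.744
grasp_force: 44.7
```

>>> drive_tool(
  commands=[0,0,0,0,0,-0.01,1,0,0,0,0,0,-0.03,1,0,0,0,0,0,-0.04,1,0,0,0,0,0,-0.04,1,0,0,0,0,0,-0.03,1,0,0,0,-0.008,0.025,0,1,0,0,0,-0.008,0.038,0,1,0,0,0,-0.008,0.038,0,1,0,0,0,-0.008,0.038,0,1,0,0,0,-0.008,0.038,0,1,0,0,0,-0.008,0.038,0,1,0,0,0,-0.008,0.038,0,1,0,0,0,-0.008,0.038,0,1,0,0,0,-0.008,0.038,0,1,0,0,0,-0.008,0.038,0,1,0,0,0,-0.008,0.038,0,1,0,0,0,-0.004,0.03,0,1,0,0,0,0,0.018,0,1,0,0,0,0,0,0,1,0,0,0,0,0,0,1],
)

```text
t: 6.58
eef_pos: [0.5292, 0.1118, 0.1969]
eef_rot: [-180.0, 0.0, -179.9]
force: [-0.5, -0.1, -1.8]
width: 0.748
grasp_force: 45.0
```

```bash
python3 - <<'E'
from h import *
s=bot.state();print(s["eef_pos"],s["eef_rot"],s["force"],s["width"],s["grasp_force"])
I=[]
for n,(u,v) in(("scene",(295,215)),("side",(274,195))):
    c=cam(n); img=cv2.resize(c[0][v-60:v+60,u-75:u+75],(400,320),interpolation=3); k=400/150
    t=np.linspace(0,2*np.pi,40);x,y,z=s["eef_pos"]
    for (cx,cy,r,zz,col) in((.5287,.1104,.044,.048,(255,0,0)),(x,y,.0315,z-.047+.078,(0,255,0)),(x,y,.031,z-.047,(0,255,255))):
        for p in proj(c,np.c_[cx+r*np.cos(t),cy+r*np.sin(t),zz+0*t]): cv2.circle(img,(int((p[0]-u+75)*k),int((p[1]-v+60)*k)),1,col,-1)
    I.append(img)
save("d1.png",np.hstack(I))
E
```

```text
[0.52915464 0.11182262 0.19688742] [-1.79997244e+02  1.98790734e-02 -1.79916798e+02] [-0.48796274 -0.08476677 -1.78408559] 0.7475336231335925 44.97883502393961
```

View pics/d1.png

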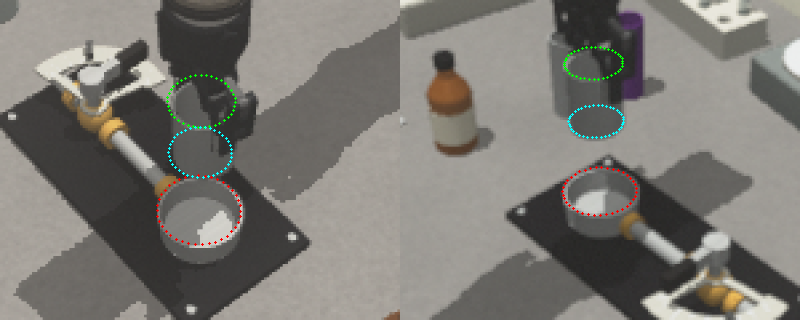

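In the side view the beaker's edges match the predicted circles. The extra grey on the left is the tumbler standing behind, at (563,70) in the crop. The dish circle matches too, so the beaker is aligned and I lower it.

>>> drive_tool(
  commands=[0,0,0,0,-0.001,0.025,1,0,0,0,0,0,0.03,1,0,0,0,0,0,0.03,1,0,0,0,0,0,0.02,1,0,0,0,0,0,0.012,1,0,0,0,0,0,0.007,1,0,0,0,0,0,0.002,1,0,0,0,0,0,0.002,1,0,0,0,0,0,0,1,0,0,0,0,0,0,1],
)

```text
t: 7.52
eef_pos: [0.5302, 0.11, 0.0693]
eef_rot: [180.0, 0.1, 179.9]
force: [0.4, 0.6, -0.2]
width: 0.746
grasp_force: 45.0
```

>>> drive_tool(
  commands=[0,0,0,0,0,0.002,1,0,0,0,0,0,0.001,1,0,0,0,0,0,0.001,1,0,0,0,0,0,0,1,0,0,0,0,0,0,1],
)

```text
t: 7.93
eef_pos: [0.5298, 0.11, 0.0653]
eef_rot: [180.0, 0.0, 179.9]
force: [-3.1, -0.9, 8.5]
width: 0.749
grasp_force: 45.6
```

Contact came at the expected height. I release, rise, and check.

>>> drive_tool(
  commands=[0,0,0,0,0,0,0.3,0,0,0,0,0,0,-0.4,0,0,0,0,0,0,-0.6,0,0,0,0,0,0,-0.8,0,0,0,0,0,0,-1,0,0,0,0,0,0,-1,0,0,0,0,0,0,-1,0,0,0,0,0,-0.01,-1,0,0,0,0,0,-0.02,-1,0,0,0,0,0,-0.03,-1,0,0,0,0,0,-0.04,-1,0,0,0,0,0,-0.04,-1,0,0,0,0,0,-0.04,-1],
)

```text
t: 9.02
eef_pos: [0.529, 0.1094, 0.2468]
eef_rot: [-180.0, -0.0, 179.9]
force: [1.5, 0.5, 0.1]
width: 1.0
grasp_force: 0.0
```

>>> drive_tool(
  commands=[0,0,0,-0.013,0.037,0,-1,0,0,0,-0.013,0.037,0,-1,0,0,0,-0.013,0.037,0,-1,0,0,0,-0.013,0.037,0,-1,0,0,0,-0.013,0.037,0,-1,0,0,0,-0.015,0.039,0,-1,0,0,0,0,0,0,-1,0,0,0,0,0,0,-1],
)

```text
t: 9.68
eef_pos: [0.6089, 0.3368, 0.2438]
eef_rot: [180.0, -0.0, -179.8]
force: [-0.3, -1.4, 0.2]
width: 1.002
grasp_force: 0.0
```

```bash
python3 - <<'E'
from h import *
c=cam("wrist"); img=c[0].copy()
print(bot.state()["eef_pos"])
t=np.linspace(0,2*np.pi,60)
for (x,y,r,z,col) in((.609,.334,.021,.12,(255,0,0)),(.5287,.1104,.0315,.095,(0,255,0)),(.5287,.1104,.044,.048,(0,0,255))):
  for u,v in proj(c,np.c_[x+r*np.cos(t),y+r*np.sin(t),z+0*t]): cv2.circle(img,(int(u),int(v)),1,col,-1)
J=[]
for n,(u,v) in(("scene",(295,215)),("side",(274,195))):
    k=cam(n); I=cv2.resize(k[0][v-50:v+50,u-60:u+60],(252,210),interpolation=3);f=252/120
    for (x,y,r,z,col) in((.529,.110,.0315,.095,(0,255,0)),(.5287,.1104,.044,.048,(255,0,0))):
        for p in proj(k,np.c_[x+r*np.cos(t),y+r*np.sin(t),z+0*t]): cv2.circle(I,(int((p[0]-u+60)*f),int((p[1]-v+50)*f)),1,col,-1)
    J.append(I)
    if 1: print(n,[ (round(r["confidence"],2),np.round(r["xyz"],3)) for r in bot.recognise(n,"beaker")[:2]])
o=np.hstack([cv2.resize(img,(548,420)),np.vstack(J)]); save("w2.png",o)
E
```

```text
[0.6093133  0.33397599 0.24415811]
scene [(0.86, array([0.544, 0.093, 0.059]))]
side [(0.88, array([0.525, 0.101, 0.074]))]
```

View pics/w2.png

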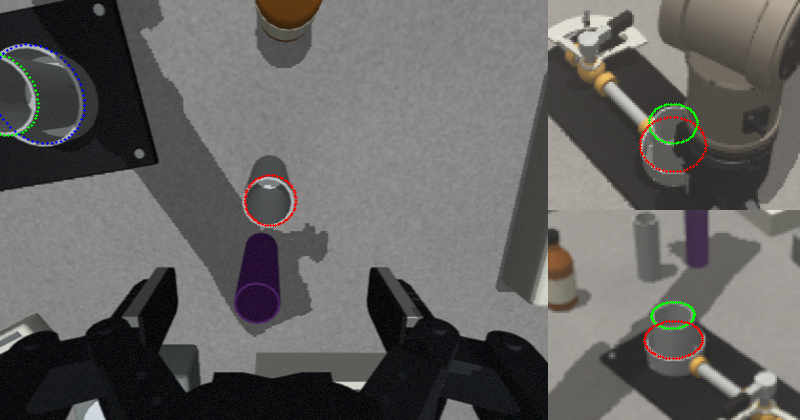

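The wrist view shows the tumbler's rim at (269,201), right on the prediction. The beaker stands nested in the dish, with its rim matching the overlay in all three views. Now I grasp the tumbler high.

>>> drive_tool(
  commands=[0,0,0,0,0,0.025,-1,0,0,0,0,0,0.035,-1,0,0,0,0,0,0.035,-1,0,0,0,0,0,0.035,-1,0,0,0,0,0,0.02,-1,0,0,0,0,0,0.006,-1,0,0,0,0,0,0,-0.5,0,0,0,0,0,0,0,0,0,0,0,0,0,0.2,0,0,0,0,0,0,0.6,0,0,0,0,0,0,1,0,0,0,0,0,0,1,0,0,0,0,0,0,1],
)

```text
t: 11.02
eef_pos: [0.6112, 0.334, 0.091]
eef_rot: [179.9, 0.2, 179.9]
force: [-1.1, -2.2, 6.7]
width: 0.494
grasp_force: 40.5
```

>>> drive_tool(
  commands=[0,0,0,0,0,-0.01,1,0,0,0,0,0,-0.025,1,0,0,0,0,0,-0.04,1,0,0,0,0,0,-0.04,1,0,0,0,0,0,-0.03,1,0,0,0,0.006,-0.02,0,1,0,0,0,0.013,-0.037,0,1,0,0,0,0.013,-0.037,0,1,0,0,0,0.013,-0.037,0,1,0,0,0,0.013,-0.037,0,1,0,0,0,0.013,-0.035,0,1,0,0,0,0.01,-0.022,0,1,0,0,0,0,0,0,1,0,0,0,0,0,0,1],
)

```text
t: 12.18
eef_pos: [0.5282, 0.1073, 0.2345]
eef_rot: [179.9, 0.1, 179.8]
force: [0.2, 0.7, -0.9]
width: 0.495
grasp_force: 41.1
```

```bash
python3 - <<'E'
from h import *
s=bot.state();print(s["eef_pos"],s["eef_rot"],s["force"],s["width"],s["grasp_force"])
I=[];x,y,z=s["eef_pos"];t=np.linspace(0,2*np.pi,40)
for n,(u,v) in(("scene",(295,210)),("side",(274,190))):
    c=cam(n); img=cv2.resize(c[0][v-60:v+60,u-75:u+75],(400,320),interpolation=3); k=400/150
    for (cx,cy,r,zz,col) in((.529,.110,.032,.095,(255,0,0)),(x,y,.0205,z-.090,(0,255,255))):
        for p in proj(c,np.c_[cx+r*np.cos(t),cy+r*np.sin(t),zz+0*t]): cv2.circle(img,(int((p[0]-u+75)*k),int((p[1]-v+60)*k)),1,col,-1)
    I.append(img)
save("d2.png",np.hstack(I))
E
```

```text
[0.52816924 0.10734764 0.23445786] [1.79939953e+02 6.56410711e-02 1.79769196e+02] [ 0.19033701  0.70582457 -0.92209438] 0.49472283526172717 41.089730244129896
```

View pics/d2.png

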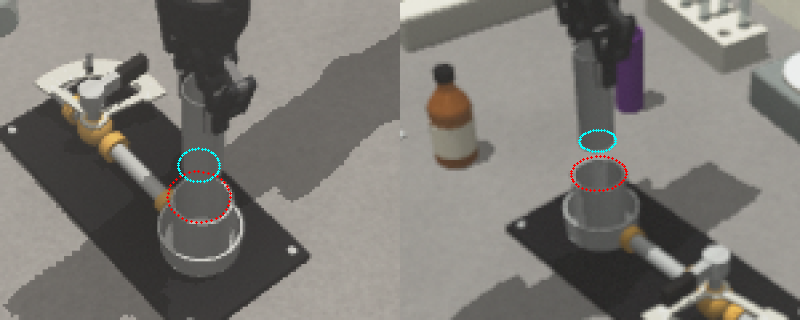

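The tumbler lines up over the circle, but the beaker's outline is hard to make out, so I take an enlarged, contrast-stretched crop without the overlay.

```bash
python3 - <<'E'
from h import *
I=[]
for n,(u,v) in(("scene",(295,215)),("side",(274,195))):
    c=cam(n); g=c[0][v-38:v+38,u-25:u+25].astype(float); g=np.clip((g-20)*1.7,0,255).astype(np.uint8)
    I.append(cv2.resize(g,(395,600),interpolation=cv2.INTER_CUBIC))
    print(n,[(round(r["confidence"],2),np.round(r["xyz"],3)) for r in bot.recognise(n,"beaker")[:2]])
save("d3.png",np.hstack(I))
E
```

```text
scene [(0.87, array([0.531, 0.108, 0.061]))]
side [(0.72, array([0.529, 0.1  , 0.075]))]
```

View pics/d3.png

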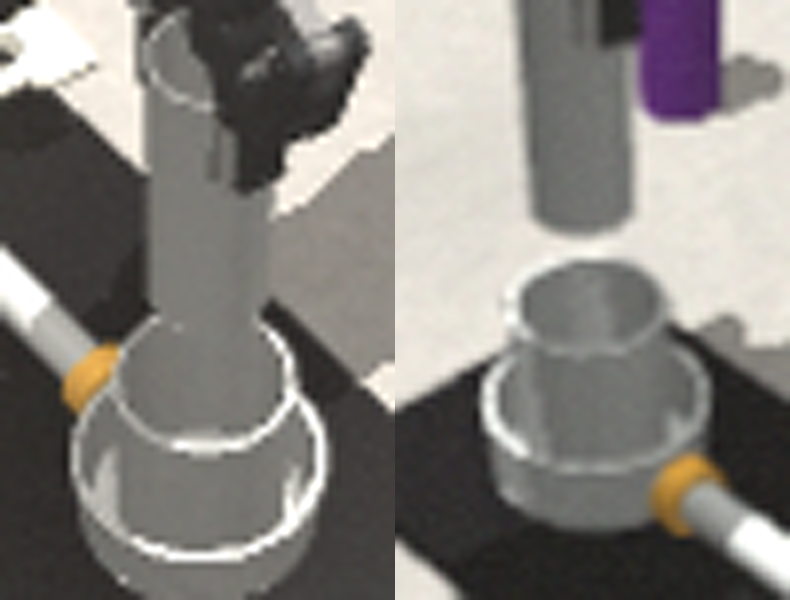

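The beaker rim is centred at crop (207,380) in scene and (591,305) in side, with the tumbler about 3 mm off sideways. I compute the exact offset.

```bash
python3 - <<'E'
from h import *
a,b=cam("scene"),cam("side")
print("beaker",ray(a,270+207/7.9,177+380/7.895,.095),ray(b,249+196/7.9,157+305/7.895,.095))
# tumbler: scene top rim centre ~ (210,58) z=.2645 ; side bottom ellipse centre ~(582,213), z=.1445
print("tumbler",ray(a,270+212/7.9,177+58/7.895,.2645),ray(b,249+187/7.9,157+212/7.895,.1445)); print(bot.state()["eef_pos"])
E
```

```text
beaker [0.52761896 0.11610122 0.095     ] [0.52832289 0.10710139 0.095     ]
tumbler [0.52879976 0.11648991 0.2645    ] [0.52413635 0.10357414 0.1445    ]
[0.52849308 0.10953485 0.23313198]
```

>>> drive_tool(
  commands=[0,0,0,-0.002,0,0.01,1,0,0,0,0,0,0.02,1,0,0,0,0,0,0.02,1,0,0,0,0,0,0.02,1,0,0,0,0,0,0.02,1,0,0,0,0,0,0.015,1,0,0,0,0,0,0.007,1,0,0,0,0,0,0.003,1,0,0,0,0,0,0,1,0,0,0,0,0,0,1],
)

```text
t: 13.42
eef_pos: [0.5309, 0.1088, 0.1188]
eef_rot: [180.0, 0.1, 179.9]
force: [0.8, -0.5, -1.3]
width: 0.496
grasp_force: 41.1
```

>>> drive_tool(
  commands=[0,0,0,0,0,0.003,1,0,0,0,0,0,0.001,1,0,0,0,0,0,0.001,1,0,0,0,0,0,0,1,0,0,0,0,0,0,1],
)

```text
t: 13.83
eef_pos: [0.5305, 0.1088, 0.1135]
eef_rot: [180.0, 0.0, 179.9]
force: [-0.7, -0.3, -0.5]
width: 0.496
grasp_force: 41.1
```

>>> drive_tool(
  commands=[0,0,0,0,0,0.001,1,0,0,0,0,0,0.001,1,0,0,0,0,0,0,1,0,0,0,0,0,0,1],
)

```text
t: 14.17
eef_pos: [0.5312, 0.1087, 0.1129]
eef_rot: [180.0, 0.1, 179.9]
force: [-3.0, -1.9, 12.1]
width: 0.492
grasp_force: 42.3
```

Seated at the expected height. I release, rise straight up, and move over the valve.

>>> drive_tool(
  commands=[0,0,0,0,0,0,0.3,0,0,0,0,0,0,-0.1,0,0,0,0,0,0,-0.3,0,0,0,0,0,0,-0.5,0,0,0,0,0,0,-0.5,0,0,0,0,0,0,-0.5,0,0,0,0,0,-0.01,-0.5,0,0,0,0,0,-0.02,-0.5,0,0,0,0,0,-0.035,-0.5,0,0,0,0,0,-0.04,-0.5,0,0,0,0,0,-0.035,-0.5,0,0,0,0,-0.025,0,-0.5,0,0,0,0,-0.04,0,-0.5,0,0,0,0,-0.04,0,-0.5,0,0,0,0,-0.04,0,-0.5,0,0,0,0,-0.04,0,-0.5,0,0,0,0,-0.035,0,-0.5,0,0,0,0,0,0,-0.5,0,0,0,0,0,0,-0.5],
)

```text
t: 15.75
eef_pos: [0.5297, -0.114, 0.252]
eef_rot: [-180.0, 0.0, 179.6]
force: [-0.3, 0.5, -0.3]
width: 0.751
grasp_force: 0.0
```

```bash
python3 - <<'E'
from h import *
from fit import best,pts
s=bot.state();print(s["eef_pos"],s["qpos"],s["width"])
print([(round(r["confidence"],2),np.round(r["xyz"],3)) for n in("scene","side") for r in (cam(n),bot.recognise(n,"tumbler"))[1][:3]])
c=cam("wrist"); np.save("wc.npy",np.array([c[1],c[2],np.c_[c[3],c[3],c[3]]]));cv2.imwrite("w3raw.png",c[0][:,:,::-1])
img=cv2.resize(c[0],(800,600))
d=pts(best.x)[0]; t=np.linspace(0,2*np.pi,60)
P={k:proj(c,v)[0]*800/560 for k,v in d.items()}
for k,(u,v) in P.items(): cv2.circle(img,(int(u),int(v)),3,(255,0,0),-1)
h=d["hub"]
for r,z in((.089,.05),(.063,.05)):
  for u,v in proj(c,np.c_[h[0]+r*np.cos(t),h[1]+r*np.sin(t),z+0*t])*800/560: cv2.circle(img,(int(u),int(v)),1,(0,255,0),-1)
for r in bot.recognise("wrist","set_mark")[:2]+bot.recognise("wrist","lever")[:2]: print(r["confidence"],r["xyz"])
save("w3.png",img)
E
```

```text
[ 0.5302 -0.1105  0.2516] [-15.472   14.5969  24.8408 108.0042  -7.1499  58.8948 102.334 ] 0.7477569605802041
[(0.86, array([0.709, 0.335, 0.08 ])), (0.68, array([0.534, 0.112, 0.121])), (0.84, array([0.692, 0.31 , 0.074])), (0.54, array([0.523, 0.096, 0.123]))]
0.79 [0.527, -0.1472, 0.0628]
0.96 [0.5363, -0.0876, 0.1016]
```

View pics/w3.png

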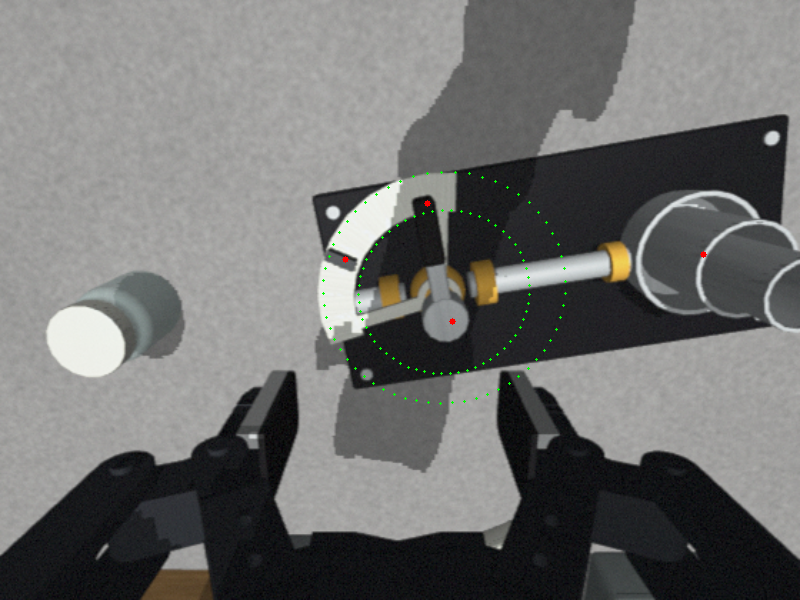

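Both vessels are nested: the tumbler's rim shows inside the beaker's, right of the dish at (703,254). The lever grip is at (427,215), the hub at (446,318) and the set tab at (342,260). Now I refine the mark angle by silhouette fitting in this wrist picture.

```bash
cat > ref.py <<'E'
from h import *
from scipy.optimize import least_squares
np.set_printoptions(precision=4,suppress=True)
def load():
    w=np.load("wc.npy"); return cv2.imread("w3raw.png")[:,:,::-1],w[0],w[1],w[2][:,0]
def frame(p):
    a=p[2];R=np.array([[np.cos(a),-np.sin(a)],[np.sin(a),np.cos(a)]])
    return lambda u,v,z:np.r_[R@[u,v]+p[:2],z]
def box(p,ang,r0,r1,w,z0,z1):
    F=frame(p);o=[]
    for r in(r0,r1):
        for s in(-w,w):
            for z in(z0,z1):
                o.append(F(-r*np.cos(ang)+s*np.sin(ang),-.095-r*np.sin(ang)-s*np.cos(ang),z))
    return o
def hullmask(c,b):
    m=np.zeros((1680,2240),np.uint8)
    cv2.fillConvexPoly(m,cv2.convexHull((proj(c,b)*4+1.5).astype(np.int32)),1); return m
E
python3 - <<'E'
from ref import *
c=load(); k=560/800
scr=[((333,213),(-.0701,-.165)),((366,375),(.0701,-.165)),((772,138),(-.0701,.165))]
# refine screws: bright centroid in 15px window
g=c[0].astype(int).sum(2)
def cen(u,v,cond,h=7):
    u,v=int(u),int(v);w=cond(g[v-h:v+h+1,u-h:u+h+1]);y,x=np.nonzero(w);return np.array([x.mean()+u-h,y.mean()+v-h]),w.sum()
S=[]
for uv,l in scr:
    q,n=cen(uv[0]*k,uv[1]*k,lambda a:a>a.min()*.5+a.max()*.5,5); S.append((q,l)); print(q,n)
f=lambda p:np.concatenate([proj(c,frame(p)(*l,.012))[0]-q for q,l in S])
r=least_squares(f,[.5447,.0168,.169]);p=r.x;print("station(wrist)",p,r.fun)
u,v=342*k,260*k
tab,n=cen(u,v,lambda a:a<250,12);print("tab",tab,n)
up=cv2.resize((g<300).astype(np.uint8)*255,(2240,1680),interpolation=cv2.INTER_LINEAR)>127
win=np.zeros_like(up);win[int(v-14)*4:int(v+14)*4,int(u-15)*4:int(u+15)*4]=1
lab,L=cv2.connectedComponents((up&win).astype(np.uint8));Lb=L[int(v*4),int(u*4)];B=(L==Lb)
best=max(((lambda m:(m&B).sum()/(m|B).sum())(hullmask(c,box(p,m,.066,.088,.004,.05,.062))>0),m) for m in np.arange(.8,1.2,.01))
print("IoU,m",best, B.sum())
F=frame(p);print("axis",F(0,-.095,.087))
s=bot.state();print(s["eef_pos"])
E
```

```text
[232.6027 148.4795] 73
[256.1636 261.6909] 55
[539.9176  96.2706] 85
station(wrist) [0.5452 0.014  0.169 ] [ 1.1985 -0.1448  0.8947 -0.7869 -1.9161  0.2328]
tab [238.6866 178.9552] 67
IoU,m (np.float64(0.7029022403258656), np.float64(1.0100000000000002)) 2762
axis [ 0.5611 -0.0796  0.087 ]
[ 0.5303 -0.1105  0.2513]
```

The mark angle is 1.01 rad in both fits, so the world angle is 67.6°. I turn the tool half round, so joint 7 has range for the swing, and position it over the grip.

>>> drive_tool(
  commands=[0,0,0,0.013,0.01,0,-0.2,0,0,0,0.012,0.01,0,0,0,0,7,0,0,0,0,0,0,7,0,0,0,0,0,0,7,0,0,0,0,0,0,7,0,0,0,0,0,0,7,0,0,0,0,0,0,7,0,0,0,0,0,0,7,0,0,0,0,0,0,7,0,0,0,0,0,0,7,0,0,0,0,0,0,7,0,0,0,0,0,0,7,0,0,0,0,0,0,7,0,0,0,0,0,0,7,0,0,0,0,0,0,7,0,0,0,0,0,0,7,0,0,0,0,0,0,7,0,0,0,0,0,0,7,0,0,0,0,0,0,7,0,0,0,0],
)

```text
t: 17.87
eef_pos: [0.5052, -0.0909, 0.2513]
eef_rot: [-180.0, -0.0, 53.6]
force: [0.1, -0.8, 0.6]
width: 0.5
grasp_force: 0.0
```

>>> drive_tool(
  commands=[0,0,7,0,0,0,0,0,0,7,0,0,0,0,0,0,7,0,0,0,0,0,0,7,0,0,0,0,0,0,7,0,0,0,0,0,0,6,0,0,0,0,0,0,0,0,0,0,0,0,0,0,0,0,0,0],
)

```text
t: 18.53
eef_pos: [0.5052, -0.0909, 0.2513]
eef_rot: [180.0, 0.0, 13.2]
force: [-0.2, 0.0, -0.1]
width: 0.501
grasp_force: 0.0
```

>>> drive_tool(
  commands=[0,0,0,0,0,0.03,0,0,0,0,0,0,0.04,0,0,0,0,0,0,0.04,0,0,0,0,0,0,0.03,0,0,0,0,0,0,0.02,0,0,0,0,0,0,0.012,0,0,0,0,0,0,0,0,0,0,0,0,0,0,0.3,0,0,0,0,0,0,0.5,0,0,0,0,0,0,0.8,0,0,0,0,0,0,1,0,0,0,0,0,0,1,0,0,0,0,0,0,1],
  grip_force=30,
)

```text
t: 19.62
eef_pos: [0.5063, -0.0912, 0.0807]
eef_rot: [180.0, -0.2, 13.0]
force: [-1.3, 0.8, 6.9]
width: 0.155
grasp_force: 34.1
```

>>> drive_tool(
  commands=[0,0,-5.4,0.0003,0.0054,0,1,0,0,-5.4,0.0003,0.0054,0,1,0,0,-5.4,0.0003,0.0054,0,1,0,0,-5.4,0.0003,0.0054,0,1,0,0,-5.4,0.0003,0.0054,0,1,0,0,-5.4,0.0003,0.0054,0,1,0,0,-5.4,0.0003,0.0054,0,1,0,0,-5.4,0.0003,0.0054,0,1,0,0,-5.4,0.0003,0.0054,0,1,0,0,0,0,0,0,1,0,0,0,0,0,0,1],
)

```text
t: 20.53
eef_pos: [0.5346, -0.1283, 0.0807]
eef_rot: [180.0, -0.1, 61.6]
force: [-3.1, 2.2, 8.8]
width: 0.154
grasp_force: 34.4
```

>>> drive_tool(
  commands=[0,0,-3,0.0001,0.0027,0,1,0,0,-2.9,0.0002,0.0027,0,1,0,0,0,0,0,0,1,0,0,0,0,0,0,1,0,0,0,0,0,0,1],
)

```text
t: 20.95
eef_pos: [0.5396, -0.1306, 0.0807]
eef_rot: [179.9, -0.1, 67.5]
force: [-1.5, 1.2, 7.9]
width: 0.159
grasp_force: 34.1
```

>>> drive_tool(
  commands=[0,0,0,0,0,0,0.6,0,0,0,0,0,0,0.4,0,0,0,0,0,0,0.2,0,0,0,0,0,0,0,0,0,0,0,0,0,0,0,0,0,0,0,-0.02,0,0,0,0,0,0,-0.04,0,0,0,0,0,0,-0.04,0,0,0,0,0,0,-0.04,0,0,0,0,0,0,-0.03,0,0,0,0,0,0,0,0,0,0,0,0,0,0,0],
)

```text
t: 21.95
eef_pos: [0.5401, -0.1309, 0.251]
eef_rot: [179.8, -0.1, 67.4]
force: [-0.3, -0.5, -0.6]
width: 0.505
grasp_force: 0.0
```

```bash
python3 - <<'E'
from ref import *
c=cam("wrist");img=cv2.resize(c[0],None,fx=3,fy=3,interpolation=3)
p=np.array([.5448,.0152,.169]);h=frame(p)(0,-.095,.087)
for b,col in((box(p,1.01,.066,.088,.004,.05,.062),(255,0,0)),(box(p,1.01,.036,.078,.007,.075,.099),(0,255,0))):
    cv2.polylines(img,[cv2.convexHull((proj(c,b)*3+1).astype(np.int32))],True,col,1)
u,v=(proj(c,h)[0]*3).astype(int)
y0=max(0,v-300);x0=max(0,u-400);o=img[y0:y0+600,x0:x0+800];save("w4.png",o);print(o.shape)
np.save("wc2.npy",np.array([c[1],c[2],np.c_[c[3],c[3],c[3]]]));cv2.imwrite("w4raw.png",c[0][:,:,::-1]);np.save("o.npy",[x0,y0])
E
```

```text
(600, 800, 3)
```

View pics/w4.png

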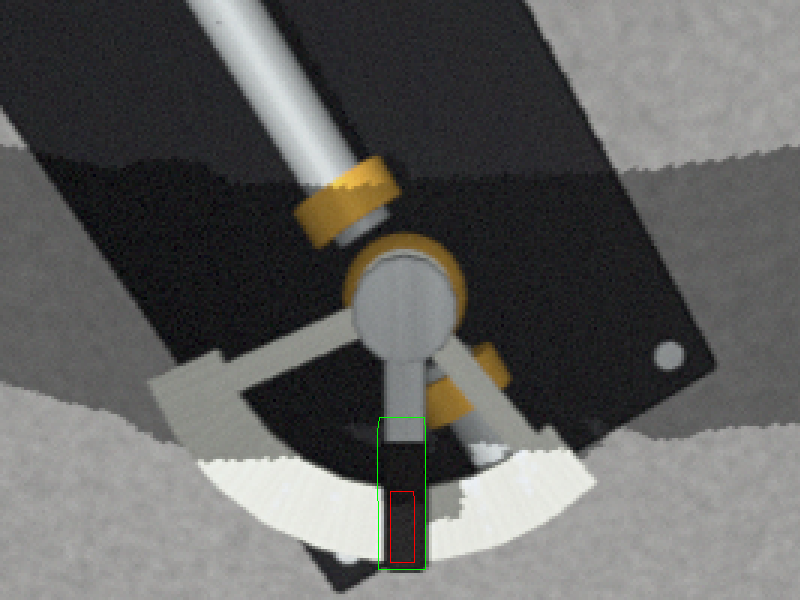

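The lever, centred at x=405, points down the image over the mark, which it hides. That was the last of my pictures, so I check the remaining error numerically. I fit the dial arc for the axis in the pictures before and after, then compare the tab's bearing with the lever's.

```bash
cat > chk.py <<'E'
from ref import *
def ld(f,w):
    w=np.load(w); return cv2.imread(f)[:,:,::-1],w[0],w[1],w[2][:,0]
def axis(c,a0=(.5608,-.078)):
    g=c[0].astype(int).sum(2); d=(g>570)
    # white dial pixels -> world at z=.05
    v,u=np.nonzero(d); P=np.array([ray(c,x,y,.05)[:2] for x,y in zip(u,v)])
    a=np.array(a0,float)
    P=P[(np.hypot(*(P-a).T)<.1)&(np.hypot(*(P-a).T)>.055)]
    for _ in range(6):
        r=np.hypot(*(P-a).T); th=np.arctan2(*(P-a).T[::-1]); b=np.round(th/.04).astype(int)
        O=[];I=[]
        for k in np.unique(b):
            s=b==k
            if s.sum()<25: continue
            q=P[s]; rr=r[s]; hi,lo=rr.max(),rr.min()
            if hi-lo<.02 or hi-lo>.032: continue
            O.append((a+np.array([np.cos(k*.04),np.sin(k*.04)])*hi)); I.append((a+np.array([np.cos(k*.04),np.sin(k*.04)])*lo))
        f=lambda p:np.r_[np.hypot(*(np.array(O)-p[:2]).T)-.089-p[2],np.hypot(*(np.array(I)-p[:2]).T)-.063+p[2]]
        s=least_squares(f,[*a,0],loss='soft_l1',f_scale=.001); a=s.x[:2]
    return a,len(O),np.abs(s.fun).mean()
c3=ld("w3raw.png","wc.npy");c4=ld("w4raw.png","wc2.npy")
A3=axis(c3);A4=axis(c4);print(A3,A4)
def deg(d):return np.degrees(np.arctan2(-d[1],-d[0]))
def fitbox(c,a,dark,r0,r1,w,z0,z1,rng,near):
    p=np.r_[a-frame([0,0,.169])(0,-.095,0)[:2],.169]
    up=cv2.resize(dark.astype(np.uint8)*255,(2240,1680),interpolation=1)>127
    best=[]
    for m in rng:
        H=hullmask(c,box(p,m,r0,r1,w,z0,z1))>0
        if near is None: near=cv2.dilate(hullmask(c,box(p,1.01,r0,r1,w,z0,z1)),np.ones((60,60)))>0
        U=up&near; best.append(((H&U).sum()/(H|U).sum(),m))
    b=max(best); print("IoU %.2f ang %.3f"%b,"world deg %.1f"%np.degrees(b[1]+.169))
g3=c3[0].astype(int).sum(2);g4=c4[0].astype(int).sum(2)
fitbox(c3,A3[0],g3<330,.066,.088,.004,.05,.062,np.arange(.9,1.12,.01),None)
p4=A4[0]-frame([0,0,.169])(0,-.095,0)[:2]
# lever end over white dial: use only radial 64-78 part
fitbox(c4,A4[0],g4<330,.064,.078,.007,.075,.099,np.arange(.9,1.12,.01),cv2.dilate(hullmask(c4,box(np.r_[p4,.169],1.01,.064,.076,.004,.075,.099)),np.ones((9,50)))>0)
E
python3 chk.py
```

```text
(array([ 0.5609, -0.0809]), 24, np.float64(0.0008900703814293583)) (array([ 0.5605, -0.0812]), 25, np.float64(0.0006252367666031617))
IoU 0.48 ang 1.010 world deg 67.6
IoU 0.80 ang 1.020 world deg 68.1
```

```bash
python3 - <<'E'
from chk import *
g=g3; v0,u0=182,240
n,L,st,ce=cv2.connectedComponentsWithStats(((g[v0-14:v0+14,u0-14:u0+14])<330).astype(np.uint8))
for i in range(1,n):
    q=ce[i]+[u0-14,v0-14]; 
    for z in(.056,.060): d=ray(c3,*q,z)[:2]-A3[0]; print(i,st[i],q,z,"deg %.1f r %.3f"%(deg(d),np.hypot(*d)))
s=c3; I=g[v0-12:v0+12,u0-14:u0+14]; print(I//8)
E
```

```text
(array([ 0.5609, -0.0809]), 24, np.float64(0.0008900703814293583)) (array([ 0.5605, -0.0812]), 25, np.float64(0.0006252367666031617))
IoU 0.48 ang 1.010 world deg 67.6
IoU 0.80 ang 1.020 world deg 68.1
1 [  0   0  24  21 220] [236.7545 179.8227] 0.056 deg 66.4 r 0.078
1 [  0   0  24  21 220] [236.7545 179.8227] 0.06 deg 65.7 r 0.078
2 [23 15  5 13 36] [251.8056 190.7222] 0.056 deg 70.6 r 0.060
2 [23 15  5 13 36] [251.8056 190.7222] 0.06 deg 69.6 r 0.060
[[13 17 16 27 71 89 89 89 88 89 89 89 89 88 88 87 87 88 88 88 87 88 88 88
  88 88 87 88]
 [18 14 18 38 76 90 89 88 88 88 89 90 89 90 89 89 88 88 88 88 89 88 87 88
  88 87 88 87]
 [17 14 23 60 85 90 91 89 89 88 87 88 90 90 90 89 88 88 88 87 87 89 88 87
  87 88 88 88]
 [24 16 36 71 76 58 67 86 90 90 90 88 87 87 89 89 90 90 89 89 88 87 88 88
  88 87 86 88]
 [26 20 52 58 38 22 27 44 67 87 90 90 89 89 88 89 89 90 90 88 89 89 88 88
  88 88 88 87]
 [34 19 43 43 22 13 13 16 28 38 48 68 85 90 90 89 88 90 89 89 90 90 90 89
  89 88 88 88]
 [44 29 40 41 35 30 24 15 13 14 18 28 44 67 86 91 90 90 90 89 90 90 90 89
  89 89 88 88]
 [46 38 41 37 37 35
[... 794 characters left out ...]
9 89 89 89 88 87 86 72 50 39 35 34 35 35 36 36 36 36 37 55 80
  89 72 36 11]
 [89 90 89 89 89 89 89 89 89 89 88 76 56 47 41 37 36 37 36 35 35 36 52 79
  84 56 19 12]
 [88 88 88 88 89 90 89 89 89 89 89 88 87 86 80 64 53 42 37 36 34 40 54 76
  75 42 13 12]
 [88 87 87 87 87 88 88 88 89 89 89 89 90 89 89 89 88 72 49 41 41 51 61 77
  69 31 11 12]
 [89 88 88 88 87 87 87 87 87 88 89 89 89 89 89 90 90 89 86 79 79 86 88 83
  56 20  9 14]
 [89 89 89 89 89 89 89 88 88 88 88 88 88 89 90 89 89 89 89 88 88 89 88 71
  34 11 12 12]
 [88 88 88 89 88 88 88 89 89 88 89 89 88 89 89 89 88 88 88 88 88 88 84 58
  19 13 15 15]
 [87 87 87 87 88 88 88 88 88 89 89 88 89 89 88 89 88 89 89 89 89 89 83 54
  17 14 17 17]]
```

>>> drive_tool(
  commands=[0,0,0,-0.03,0,-0.02,0,0,0,0,-0.03,0,-0.02,0,0,0,0,-0.03,0,0,0,0,0,0,-0.02,0,0,0,0,0,0,0,0,0,0],
)

```text
t: 22.42
eef_pos: [0.4934, -0.237, 0.288]
eef_rot: [-179.9, 0.1, 67.0]
force: [-0.6, -0.9, -0.4]
width: 0.502
grasp_force: 0.0
```

The tab's grey top face and its dark side face are clearly separated. I measure the top face alone at its true height, 62 mm, and do the same for the lever from the fixed cameras, with the arm now clear.

```bash
python3 - <<'E'
from chk import *
g=g3;v0,u0=182,240;W=g[v0-12:v0+12,u0-14:u0+14]
m=((W>240)&(W<350)).astype(np.uint8); m[:,:3]=0
m=cv2.morphologyEx(m,cv2.MORPH_OPEN,np.ones((3,3),np.uint8)); n,L,st,ce=cv2.connectedComponentsWithStats(m)
i=1+np.argmax(st[1:,4]);y,x=np.nonzero(L==i)
P=np.array([ray(c3,a+u0-14,b+v0-12,.062)[:2] for a,b in zip(x,y)]);d=P.mean(0)-A3[0]
w=np.linalg.eigh(np.cov(P.T));e=w[1][:,1];e=e if e@d>0 else -e
print("tab n",len(P),"bearing %.1f r %.3f own dir %.1f"%(deg(d),np.hypot(*d),deg(e)),"LxW",np.sqrt(12*w[0]))
# lever top-of-grip in w4: black over white dial rows, and hub-based line; mid columns at z=.099
g=g4;a=np.r_[A4[0]]
p=np.r_[a-frame([0,0,.169])(0,-.095,0)[:2],.169]
E=[]
for r in(.066,.070,.074):
    q=proj(c4,frame(p)(-r*np.cos(1.01),-.095-r*np.sin(1.01),.099))[0];row=int(round(q[1]));c0=int(q[0])
    xs=[x for x in range(c0-20,c0+20) if g[row,x]<250]; mid=np.mean(xs); P=ray(c4,mid,row,.099)[:2]; E.append(P)
    print("lever r %.3f bearing %.1f width px %d"%(r,deg(P-a),len(xs)))
# hub top centre in both frames gives an axis check: grey disc -> skip; fixed cams:
s=lambda n:(cam(n),[(round(t["confidence"],2),np.round(t["xyz"],3)) for l in("lever","beaker","tumbler","set_mark") for t in bot.recognise(n,l)[:2]])[1]
print(s("scene"));print(s("side"))
E
```

```text
(array([ 0.5609, -0.0809]), 24, np.float64(0.0008900703814293583)) (array([ 0.5605, -0.0812]), 25, np.float64(0.0006252367666031617))
IoU 0.48 ang 1.010 world deg 67.6
IoU 0.80 ang 1.020 world deg 68.1
tab n 138 bearing 66.7 r 0.076 own dir 65.4 LxW [0.0068 0.0204]
lever r 0.066 bearing 67.5 width px 14
lever r 0.070 bearing 67.5 width px 14
lever r 0.074 bearing 62.6 width px 28
[(0.47, array([ 0.553, -0.083,  0.094])), (0.71, array([0.544, 0.128, 0.064])), (0.35, array([ 0.554, -0.084,  0.1  ])), (0.93, array([0.533, 0.112, 0.12 ])), (0.89, array([0.707, 0.334, 0.084]))]
[(0.63, array([ 0.541, -0.103,  0.099])), (0.75, array([0.514, 0.086, 0.071])), (0.73, array([0.524, 0.095, 0.126])), (0.64, array([0.697, 0.311, 0.074])), (0.51, array([ 0.565, -0.334,  0.062]))]
```

The tab's bearing is 66.7° and the lever's is 67.5°, which agree to within measurement error. Both vessels are nested and the arm is clear, so I hand the job in.

```bash
python3 -c "
from workcell import bot
print(bot.sign_off())"
```

```text
the job is handed in; nothing more can be done
None
```

The job is handed in at about 22 s of robot time: the beaker stands in the dish with the tumbler nested inside it, and the lever was then turned to within about 1° of the set mark by my measurements and released, with the arm clear and the jar, bottle, spatula and bowl left alone.

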